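# Index the drilling table to the next notch

## Robot

A 6-joint arm with a two-finger parallel gripper is mounted at the origin on the work surface. World frame = base frame: x ahead of the robot, y to its left, z up, the work surface at z = 0. Lengths are in m, angles in rad, forces in N, time in s.
With the tool pointing down it reaches from about 0.375 to 0.975 m from the base axis. Payload 3.8 kg.
Tool frame: the origin (TCP) lies at the very end of the fingers, on their centre line; the grasp point (between the pads) lies 19 mm behind it; z points along the fingers, x is the direction in which the jaws open and shut, and the axes are right-handed (so a half turn about z gives the same grasp; the last joint's range is limited). The gripper opens to 85 mm and grips with 20 to 120 N. Pads are 22 mm wide; open, the fingers measure 114 mm over their backs; the gripper's body (76 mm by 85 mm) begins 54 mm behind the grasp point. The pads swing forward as they close: fully open they stand 13 mm farther back than shut.
Start: joints at [-1.384, 0.264, 1.604, -0, 1.274, -0.037], TCP at [0.15, -0.658, 0.231] pointing down, gripper open.
Joint ranges: [-2.63, 2.63], [-0.94, 2.18], [0.31, 2.57], [-1.31, 4.45], [0, 2.66], [-2.55, 2.55]. Speed limits (rad/s): [2.57, 2.57, 3.14, 3.14, 3.14, 3.14].

## Interface

Orientations are given as a rotation vector (axis times angle).
In Python, from cell import sense, capture, job_done gives the robot as it stands.
- The arm moves only by the tool jog_arm, never from a script. Its argument "commands" is a list of rows, each an object of numbers: "dx", "dy", "dz": the shift along the tool's x, y, z in cm; "twist": the turn about the tool's z in rad; "hand": the closure, from -1 (fully open) to 1 (shut), so that 0 is half open. A call has 1 to 10 rows; each row is the pose to reach, as a shift and turn from the pose measured when the call began, along the tool's axes at that moment; what a row does not reach only later rows make up. A row lasts 1/8 s, in which the tool goes at most 62.5 mm and 10.7 degrees, less where a joint would pass 70% of its speed; a pose out of reach is approached as far as the arm can. A call with a gripper value outside its range is refused whole. The fingers move at their own pace and stop on an object; "squeeze" is the grip in N (left out, the last holds). Time passes only in rows, so rows that repeat a pose let the fingers close. It gives the time, the measured TCP pose, the force and the opening at its end, in the units of the state.
- sense(): the state, without advancing time (a new reading comes with each control period).
- capture(name): name is "scene" or "side" or "wrist"; returns a dict with "frame" (384x512x3 uint8, red, green, blue), "K" (3x3 intrinsics, pixels), "world_from_camera" (4x4, takes a point from camera to world coordinates). Camera axes: x right, y down, z forward; pixel columns grow to the right and rows downward; lengths in m; the calibration is good to about 2 mm. A picture is of the moment at which its call begins. There is no depth.
- job_done(): hands the job in, once; it reports no verdict.
The state is a dict: "clock": time; "qpos": joint angles; "qvel": joint speeds; "joint_efforts": joint torques, N m; "position": TCP position; "eef_rot": TCP orientation; "force": force on the tool from outside, world axes, zero at the start; "ft_torque": the same for the moment, N m; "finger_gap": finger opening in m.
Only numpy, scipy, OpenCV 4.12 (cv2) and the standard library are available. Lean on these libraries where they do the work, as an engineer would, in place of code of your own. Each camera call takes 0.05 s, during which the arm holds its last target.

## Task

The hole under the drill is finished. With the fingertips press the black thumb button of the indexing plunger right in and, keeping it pressed, swing the round table clockwise as seen from above by one notch; then let go, so that the button springs fully up and the table is locked in the next notch. Only press and push, without forcing anything: do not pinch or lift, and leave the other things on the bench as they are.

Things in the scene. Friction and masses are not known exactly. Their poses are not given: they have to be found in the camera images.
- index_unit: bench drill with an indexing table on its foot, bolted down. Origin on the bench under the table's upright axis; its +x points to the drill's column (28 mm thick, 168 mm from the axis, 307 mm tall), z up. Foot 300 x 190 x 22 mm. A fixed steel index ring, 184 mm across, top at 48 mm, with 12 notches in its rim 30 degrees apart, shows below the round table
- drill_tip (a point): tip of the stopped drill bit, 86 mm above the bench, 24 mm from the table's axis towards the column. The chuck (30 mm across) hangs above it; the head is a box 66 mm wide, underside at 165 mm, from 7 to 193 mm from the axis towards the column, with a three-spoke feed lever on its right side (unit -y, out to 66 mm)
- table_axis (a point): point on the axis of the round aluminium table at its top face, 65 mm above the bench. Table 148 mm across, 14 mm thick; a brass disc is clamped at its middle, under the drill. At one side an ear 46 mm wide reaches out to 131 mm from the axis, top face at 63 mm, and carries the plunger with its button
- button_top (a point): centre of the top of the plunger's black thumb button on the table's ear, 108 mm from the table's axis; 84 mm above the bench when up; moves with button and table. Button 41 mm across, top dished: the point is on the dish's floor, 35 mm across; the rim is 3 mm higher. Pressed straight down: 4 N to start, 8 N fully in; it springs back up when let go
- plunger (a joint): how far the button is pressed in, in m: 0 up (its dog under the ear is in a notch of the ring, table locked with about 1 degree of play), 0.012 fully in; the table is free from about 0.009 on. Let go between two notches, the dog stays down under the ring and springs up at the notch it meets next
- index_table (a joint): turn of the round table in rad from the notch it starts in (0, within its play), growing clockwise as seen from above; notches are 0.5236 apart. Unlocked it turns with a light drag (about 1.2 N at the button) and stays where it is left. At 0 the button stands on the side away from the drill's column
- spool_large: large spool of beaded chain, white flanges 72 mm across, 56 mm tall, standing on one flange; origin under its centre; loose, to be left alone
- spool_small: small spool of beaded chain, white flanges 54 mm across, 40 mm tall, standing on one flange; origin under its centre; loose, to be left alone
- bead_jar: amber glass jar with a metal cap, 52 mm across, 62 mm tall; origin under its centre; loose, to be left alone
- pliers: flat-nose pliers with grey handles, 130 mm long, 12 mm thick, lying flat, jaws to its +x; origin under the pivot; loose, to be left alone
- bangle: brass bangle 68 mm across and 11 mm tall, lying flat; origin under its centre; loose, to be left alone
- bead_bowl: white china bowl, 90 mm across, 32 mm tall; origin under its centre; loose, to be left alone
- chasing_hammer: hammer, 200 mm long, lying along its x axis, handle to its -x; origin under its middle; loose, to be left alone

How it is judged:
By the outcome, as a careful person would: the job done as asked, in the order asked, and still so for the second after the job is handed in, with the robot touching nothing.
It also fails if it takes over 32 s, if anything falls off the work surface, if the arm or the gripper's body presses on something with over 40 N, if the wrist force passes 120 N, or if a joint passes its speed limit or range.

## Working session

There is one attempt and no reset: what is moved stays moved. The work goes in short steps, Python scripts to look and compute and a tool call to move; the robot and the scene stay as the last step left them, time stands still between calls to the robot, and variables do not carry over. Pictures are saved under pics/ and viewed, and the job is handed in when it is done.

Besides the shell and the picture viewer there is one more tool, called after "Call:" in YAML: its name, and indented under it one key for each argument. jog_arm: Moves the arm, as the interface text tells. Its arguments: {"type":"object","properties":{"commands":{"type":"array","items":{"type":"object","properties":{"dx":{"type":"number"},"dy":{"type":"number"},"dz":{"type":"number"},"twist":{"type":"number"},"hand":{"type":"number"}}}},"squeeze":{"type":"number"}},"required":["commands"]}

```bash
mkdir -p pics; ls
python3 - <<'E'
from cell import sense,capture
import cv2
print(sense())
for n in ["scene","side","wrist"]:
    c=capture(n); cv2.imwrite(f"pics/{n}0.png",c["frame"][:,:,::-1]); print(n,c["K"].round(1).tolist(),c["world_from_camera"].round(4).tolist())
E
```

```text
pics
{'clock': 0.0, 'qpos': array([-1.38393926e+00,  2.64770338e-01,  1.60539986e+00, -6.96672326e-06,
        1.27368834e+00, -3.68814931e-02]), 'qvel': array([-0.00064323,  0.00014938,  0.00020509, -0.00055291,  0.00041686,
        0.0005014 ]), 'joint_efforts': array([-1.64662390e-03, -5.15119135e+01, -3.67314792e+01, -1.80828538e-04,
        1.27474821e-02,  1.09294444e-05]), 'position': array([ 0.14963709, -0.65744536,  0.22993648]), 'eef_rot': array([-2.45439867,  1.95864075,  0.0027038 ]), 'force': array([-0.09084365,  0.22221556, -0.3220224 ]), 'ft_torque': array([-0.01551574, -0.02559064,  0.00530068]), 'finger_gap': 0.08539952707161155}
scene [[372.6, 0.0, 252.1], [0.0, 372.6, 190.9], [0.0, 0.0, 1.0]] [[-0.276, 0.5689, -0.7747, 1.4757], [0.9609, 0.1456, -0.2355, 0.2453], [-0.0212, -0.8094, -0.5869, 0.7556], [0.0, 0.0, 0.0, 1.0]]
side [[449.0, 0.0, 256.3], [0.0, 449.0, 189.2], [0.0, 0.0, 1.0]] [[0.9977, -0.0352, 0.0579, 0.4489], [-0.0672, -0.6234, 0.779, -1.2918], [0.0087, -0.7811, -0.6243, 1.1161], [0.0, 0.0, 0.0, 1.0]]
wrist [[273.5, 0.0, 258.7], [0.0, 273.5, 191.3], [0.0, 0.0, 1.0]] [[0.2226, -0.9412, -0.2541, 0.2144], [-0.9749, -0.2156, -0.0556, -0.6434], [-0.0025, 0.2601, -0.9656, 0.3736], [0.0, 0.0, 0.0, 1.0]]
```

View pics/scene0.png

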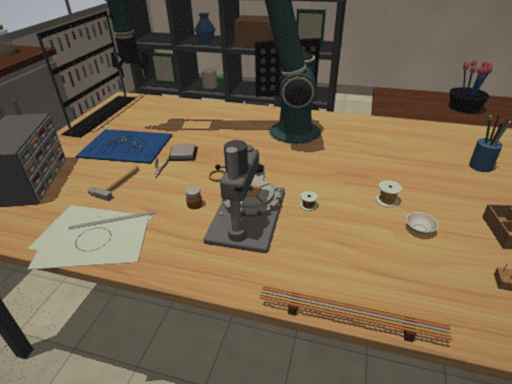

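View pics/side0.png

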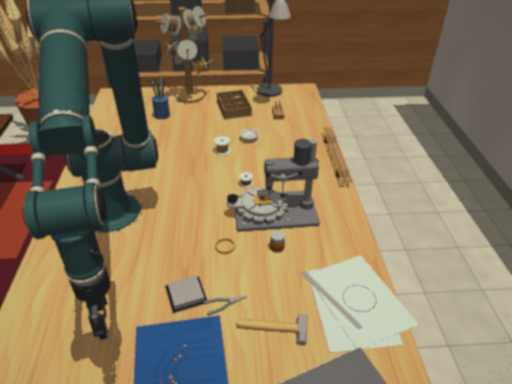

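View pics/wrist0.png

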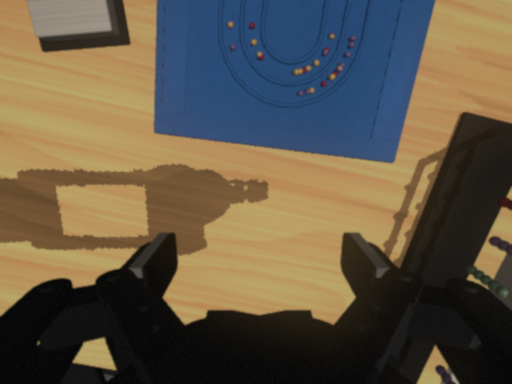

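The unit is at about (265,205) in the side view, with the column away from the robot and the black button at (232,200). In the scene view the button is near (258,170), behind the drill. I'll zoom in.

Run:
```python
import cv2
a=cv2.imread("pics/side0.png")[130:240,215:330]; cv2.imwrite("pics/sidez.png",cv2.resize(a,None,fx=6,fy=5.4,interpolation=cv2.INTER_CUBIC))
a=cv2.imread("pics/scene0.png")[135:255,195:300]; cv2.imwrite("pics/scenez.png",cv2.resize(a,None,fx=5,fy=5,interpolation=cv2.INTER_CUBIC))
```

```text
(no output)
```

View pics/sidez.png

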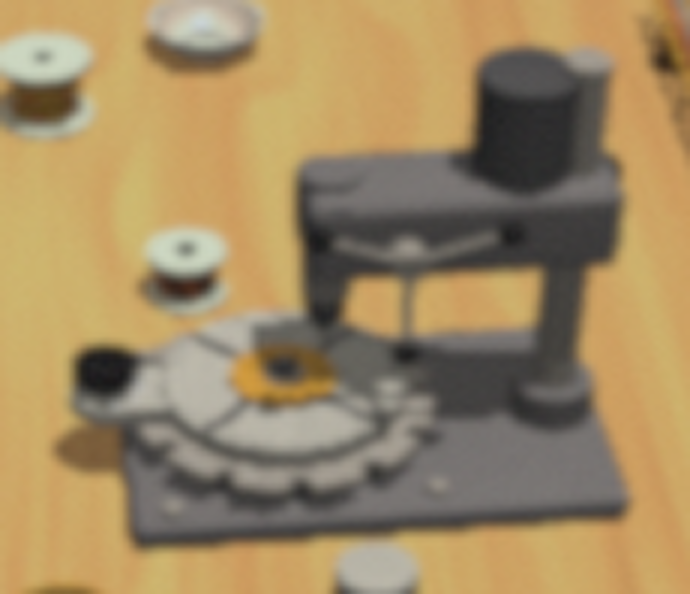

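View pics/scenez.png

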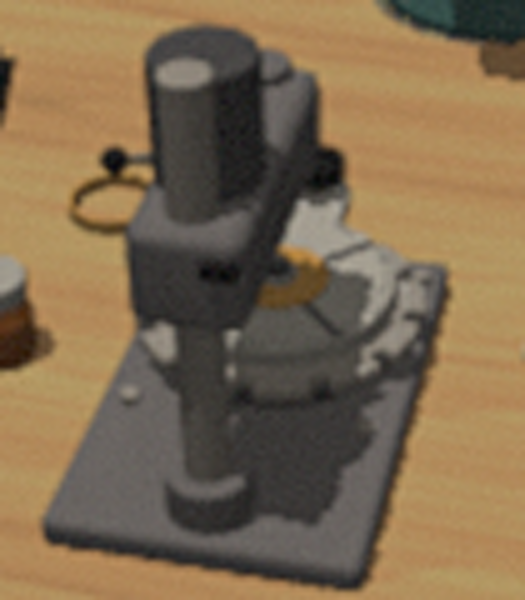

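```bash
cat > h.py <<'E'
import numpy as np, cv2
CAM={}
def setcam(n,K,T): CAM[n]=(np.array(K),np.array(T))
setcam("scene",[[372.6,0,252.1],[0,372.6,190.9],[0,0,1]],[[-0.276,0.5689,-0.7747,1.4757],[0.9609,0.1456,-0.2355,0.2453],[-0.0212,-0.8094,-0.5869,0.7556],[0,0,0,1]])
setcam("side",[[449.0,0,256.3],[0,449.0,189.2],[0,0,1]],[[0.9977,-0.0352,0.0579,0.4489],[-0.0672,-0.6234,0.779,-1.2918],[0.0087,-0.7811,-0.6243,1.1161],[0,0,0,1]])
def at(n,u,v,z):
    K,T=CAM[n]; d=T[:3,:3]@np.linalg.inv(K)@[u,v,1]; o=T[:3,3]; return o+d*(z-o[2])/d[2]
def proj(n,p):
    K,T=CAM[n]; q=K@(T[:3,:3].T@(np.asarray(p)-T[:3,3])); return q[:2]/q[2]
sz=lambda x,y:(215+(x+.5)/6-.5,130+(y+.5)/5.4-.5)
cz=lambda x,y:(195+(x+.5)/5-.5,135+(y+.5)/5-.5)
E
python3 - <<'E'
from h import *
from scipy.optimize import least_squares
print("btn side",at("side",*sz(107,366),.086),"scene",at("scene",*cz(322,160),.086))
print("spool top",at("side",*sz(187,250),.04))
# unit pts: name -> (ux,uy,z) ; foot offset f
obs=[("side",sz(107,366),lambda f:(-.108,0,.086)),("scene",cz(324,160),lambda f:(-.108,0,.086)),
("side",sz(136,530),lambda f:(f-.15,-.095,.022)),("side",sz(625,496),lambda f:(f+.15,-.095,.022)),
("scene",cz(47,525),lambda f:(f+.15,-.095,.022)),("scene",cz(362,572),lambda f:(f+.15,.095,.022)),("scene",cz(446,268),lambda f:(f-.15,.095,.022)),
("side",sz(562,300),lambda f:(.168,0,.13))]
def W(p,q):
    x,y,a,f=p; u=q(f); c,s=np.cos(a),np.sin(a); return (x+c*u[0]-s*u[1],y+s*u[0]+c*u[1],u[2])
def res(p): return np.concatenate([np.subtract(proj(n,W(p,q)),uv)*([1,1] if i<7 else [1,0]) for i,(n,uv,q) in enumerate(obs)])
r=least_squares(res,[.55,0,0,.05],loss="soft_l1")
print(r.x.round(4),np.degrees(r.x[2])); print(res(r.x).reshape(-1,2).round(1))
print("button",W(r.x,obs[0][2]))
E
```

```text
btn side [ 0.45565399 -0.04849151  0.086     ] scene [ 0.45231484 -0.03932549  0.086     ]
spool top [0.5124282  0.13810266 0.04      ]
[ 0.5622 -0.0377  0.0504  0.0514] 2.8886653794706643
[[-0.4 -1. ]
 [-1.7  0.2]
 [-0.1 -0.5]
 [ 1.7 -0.4]
 [-1.7 -0.5]
 [ 0.5 -0.1]
 [ 0.9 -1.1]
 [ 0.  -0. ]]
button (np.float64(0.4543562729369558), np.float64(-0.04309512736418441), 0.086)
```

```bash
cat >> h.py <<'E'
def toolstep(s,target,yaw=None):
    R,_=cv2.Rodrigues(np.array(s["eef_rot"])); d=R.T@(np.array(target)-s["position"])*100
    ty=np.arctan2(R[1,0],R[0,0]); out=d.round(2), "tool-x yaw",round(float(ty),3)
    if yaw is not None: out+=("twist",round(float((ty-yaw+np.pi)%(2*np.pi)-np.pi),3))
    return out
E
python3 - <<'E'
from h import *; from cell import sense
s=sense(); print(cv2.Rodrigues(s["eef_rot"])[0].round(3))
print(toolstep(s,(.44,-.05,.20)), toolstep(s,(.30,-.35,.23)))
E
```

```text
[[ 0.222 -0.975 -0.   ]
 [-0.975 -0.222  0.002]
 [-0.002 -0.    -1.   ]]
(array([-52.79, -41.79,   3.12]), 'tool-x yaw', -1.347) (array([-26.65, -21.48,   0.07]), 'tool-x yaw', -1.347)
```

Call:
jog_arm:
  commands:
    - {"dx": -4.4,"dy": -3.5,"dz": 0,"twist": -0.13,"hand": 1}
    - {"dx": -8.8,"dy": -7,"dz": 0,"twist": -0.26,"hand": 1}
    - {"dx": -13.2,"dy": -10.5,"dz": 0,"twist": -0.39,"hand": 1}
    - {"dx": -17.6,"dy": -14,"dz": 0,"twist": -0.52,"hand": 1}
    - {"dx": -22,"dy": -17.5,"dz": 0,"twist": -0.65,"hand": 1}
    - {"dx": -26.4,"dy": -21,"dz": 0,"twist": -0.78,"hand": 1}
    - {"dx": -30.8,"dy": -24.5,"dz": 0,"twist": -0.91,"hand": 1}
    - {"dx": -35.2,"dy": -28,"dz": 0,"twist": -1.04,"hand": 1}
    - {"dx": -39.6,"dy": -31.5,"dz": 0,"twist": -1.17,"hand": 1}
    - {"dx": -44,"dy": -35,"dz": 0,"twist": -1.3,"hand": 1}
  squeeze: 20

```text
clock: 1.4
position: [0.3937, -0.1492, 0.231]
eef_rot: [-3.139, 0.068, -0.0]
force: [0.0, -1.3, 0.2]
finger_gap: -0.0003
```

Run:
```python
from h import *; from cell import sense,capture
s=sense(); print(s)
print(toolstep(s,(.43,-.05,.20),0))
```

```text
{'clock': 1.4, 'qpos': array([-4.22627102e-01, -2.35492196e-01,  2.11047447e+00,  1.56145230e-03,
        1.26696257e+00, -3.80068204e-01]), 'qvel': array([ 1.07042047,  0.02459261, -0.0223116 ,  0.00118583, -0.00901318,
        0.02899926]), 'joint_efforts': array([-5.45385182e+00, -2.45376116e+01, -3.55625904e+01, -1.83250952e-03,
        3.59267564e-01, -3.79844487e-02]), 'position': array([ 0.39365762, -0.14916834,  0.23104699]), 'eef_rot': array([-3.13935697e+00,  6.75479043e-02, -4.04786566e-04]), 'force': array([ 0.04299753, -1.26977362,  0.20298371]), 'ft_torque': array([-0.00936285, -0.01744366, -0.0433843 ]), 'finger_gap': -0.0003009171560202922}
(array([  3.2 , -10.06,   3.12]), 'tool-x yaw', -0.043, 'twist', -0.043)
```

Call:
jog_arm:
  commands:
    - {"dx": 1.6,"dy": -5,"dz": 1.5,"hand": 1}
    - {"dx": 3,"dy": -9,"dz": 2.5,"hand": 1}
    - {"dx": 3,"dy": -10,"dz": 3,"hand": 1}
    - {"dx": 3,"dy": -10,"dz": 3,"hand": 1}

```text
schema error: expected keys dx, dy, dz, twist, hand
```

Run:
```python
from h import *; from cell import sense,capture
s=sense(); print(s["clock"],s["position"],s["force"])
c=capture("wrist"); cv2.imwrite("pics/w1.png",c["frame"][:,:,::-1]); np.savez("w1.npz",K=c["K"],T=c["world_from_camera"]); print(c["world_from_camera"].round(3))
```

```text
1.4 [ 0.39365762 -0.14916834  0.23104699] [ 0.04299753 -1.26977362  0.20298371]
[[ 0.999 -0.041 -0.011  0.397]
 [-0.042 -0.965 -0.258 -0.084]
 [-0.     0.258 -0.966  0.375]
 [ 0.     0.     0.     1.   ]]
```

View pics/w1.png

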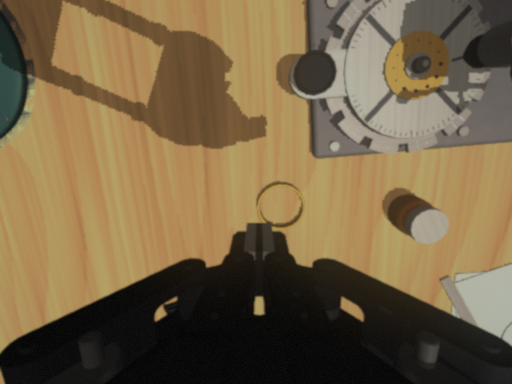

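The move was refused because a key was missing. This view still shows what I need: button top near (315,71), brass disc centre near (418,66), fingertips near (259,228).

Run:
```python
from h import *; from cell import sense,capture
c=capture("wrist"); im=c["frame"][:,:,::-1].copy(); cv2.imwrite("pics/w2.png",im); setcam("w",c["K"],c["world_from_camera"])
s=sense(); print(s["position"])
z=cv2.resize(im[20:140,270:470],None,fx=4,fy=4,interpolation=cv2.INTER_CUBIC); cv2.imwrite("pics/w2z.png",z)
g=cv2.cvtColor(z,cv2.COLOR_BGR2GRAY); m=(g<60).astype(np.uint8)
n,l,st,ce=cv2.connectedComponentsWithStats(m)
for i in range(1,n):
  if st[i,4]>800: print(st[i],ce[i].round(1), at("w",270+ce[i][0]/4-.4,20+ce[i][1]/4-.4,.087))
print("tcp proj",proj("w",s["position"]))
```

```text
[ 0.39469991 -0.14634465  0.23092003]
[   89     0   163   325 22453] [169.3 232.4] [ 0.45258879 -0.0405875   0.087     ]
[ 668    0  121  117 3137] [725.   54.6] [ 0.58344976 -0.00580298  0.087     ]
[ 714  117   86  116 3748] [778.2 179.6] [ 0.60027985 -0.03365875  0.087     ]
[ 554  180   76   69 3333] [587.6 215. ] [ 0.55486518 -0.04009516  0.087     ]
tcp proj [255.58743384 241.92578093]
```

View pics/w2z.png

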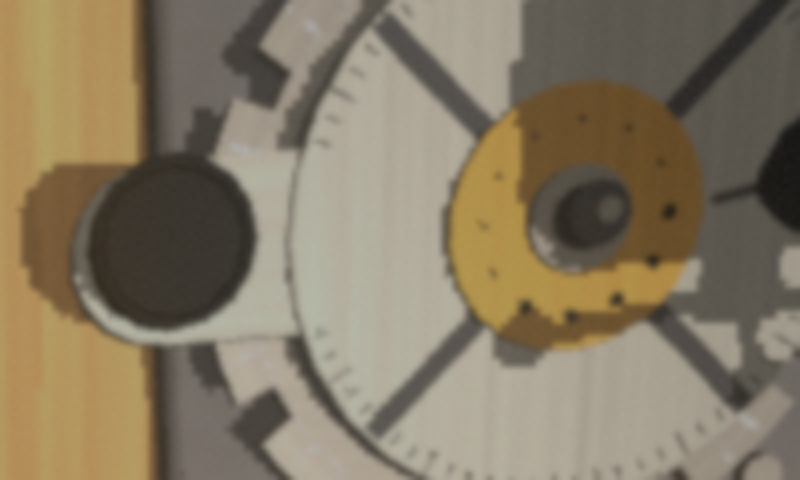

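Run:
```python
from h import *; from cell import sense,capture
c=capture("wrist"); setcam("w",c["K"],c["world_from_camera"]); s=sense()
f=lambda x,y,z: at("w",270+(x+.5)/4-.5,20+(y+.5)/4-.5,z)
b=f(173,240,.087); a=f(575,222.9,.065)
for n,p in (("b",b),("a",a)): print(n,p.round(4))
d=b-a; print(np.hypot(d[0],d[1]),np.degrees(np.arctan2(d[1],d[0])), "diam",np.linalg.norm(f(255,240,.087)-f(90,240,.087)))
print(toolstep(s,(b[0],b[1]-.05,.16)))
print(s["position"])
```

```text
b [ 0.4523 -0.0462  0.087 ]
a [ 0.5622 -0.0432  0.065 ]
0.10989095805134769 -178.47765055739825 diam 0.04050313806718832
(array([ 5.62, -5.46,  7.1 ]), 'tool-x yaw', -0.041)
[ 0.39391776 -0.14849937  0.23089142]
```

Call:
jog_arm:
  commands:
    - {"dx": 3,"dy": -2.5,"dz": 4,"twist": 0,"hand": 1}
    - {"dx": 5.6,"dy": -5,"dz": 8,"twist": 0,"hand": 1}
    - {"dx": 5.6,"dy": -5,"dz": 8,"twist": 0,"hand": 1}
    - {"dx": 5.6,"dy": -5,"dz": 8,"twist": 0,"hand": 1}

```text
clock: 2.05
position: [0.4515, -0.1018, 0.151]
eef_rot: [-3.139, 0.067, 0.002]
force: [0.2, -1.6, -0.1]
finger_gap: -0.0002
```

Run:
```python
from h import *; from cell import sense,capture
c=capture("wrist"); im=c["frame"][:,:,::-1].copy(); cv2.imwrite("pics/w3.png",im);np.savez("w3.npz",K=c["K"],T=c["world_from_camera"])
setcam("w",c["K"],c["world_from_camera"])
s=sense(); print(s["clock"],s["position"],s["force"]); print("tcp proj",proj("w",s["position"]))
```

```text
2.1 [ 0.45204266 -0.10205857  0.15182184] [ 0.27149126  0.80530545 -0.12396811]
tcp proj [258.39249771 237.977544  ]
```

View pics/w3.png

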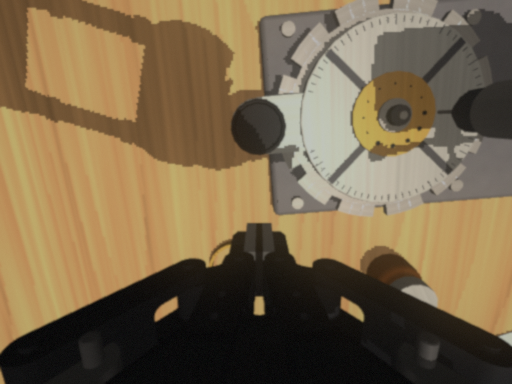

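Run:
```python
from h import *
im=cv2.imread("pics/w3.png"); d=np.load("w3.npz"); setcam("w",d["K"],d["T"])
z=cv2.resize(im[0:220,215:495],None,fx=2.8,fy=2.8,interpolation=cv2.INTER_CUBIC); cv2.imwrite("pics/w3z.png",z)
b=at("w",258,126,.087)
print("b",b, np.linalg.norm(at("w",284.5,126,.087)-at("w",231.5,126,.087)))
p=lambda a,b:np.cross([*a,1],[*b,1])
q=np.cross(p((330,55),(448,172)),p((334,174),(464,42))); q=q/q[2]; print(q)
a=at("w",q[0],q[1],.065); print("a",a); e=b-a; print(np.hypot(e[0],e[1]),np.degrees(np.arctan2(e[1],e[0])))
```

```text
b [ 0.45407962 -0.04211906  0.087     ] 0.039146651826025766
[391.31891119 115.7992594    1.        ]
a [ 0.5619935  -0.03919464  0.065     ]
0.10795350163423509 -178.44768511630804
```

View pics/w3z.png

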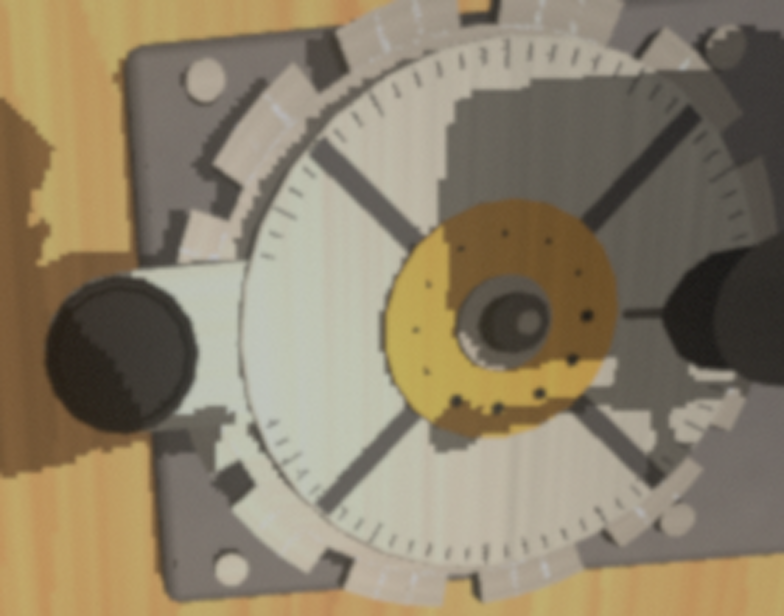

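Call:
jog_arm:
  commands:
    - {"dx": 0,"dy": -3,"dz": 1.5,"twist": 0,"hand": 1}
    - {"dx": 0,"dy": -5.9,"dz": 3,"twist": 0,"hand": 1}
    - {"dx": 0,"dy": -5.9,"dz": 4.5,"twist": 0,"hand": 1}
    - {"dx": 0,"dy": -5.9,"dz": 4.5,"twist": 0,"hand": 1}
    - {"dx": 0,"dy": -5.9,"dz": 4.5,"twist": 0,"hand": 1}

```text
clock: 2.72
position: [0.4552, -0.0442, 0.1078]
eef_rot: [-3.14, 0.07, -0.003]
force: [1.2, 0.1, -0.7]
finger_gap: -0.0
```

Run:
```python
from h import *; from cell import sense,capture
out=[]
for n,(r0,r1,c0,c1) in dict(side=(130,240,180,300),wrist=(0,384,0,512),scene=(120,220,210,310)).items():
    c=capture(n); im=c["frame"][:,:,::-1].copy(); im=im[r0:r1,c0:c1]; cv2.imwrite(f"pics/a_{n}.png",im if n=="wrist" else cv2.resize(im,None,fx=5,fy=5,interpolation=cv2.INTER_CUBIC))
s=sense(); print(s["clock"],s["position"],s["force"],s["eef_rot"]); print(toolstep(s,(.454,-.043,.087)))
```

```text
2.875 [ 0.45527727 -0.04381531  0.10772959] [0.42423536 0.21447177 0.46265375] [-3.13995699  0.06931431 -0.00318987]
(array([-0.14, -0.07,  2.07]), 'tool-x yaw', -0.044)
```

View pics/a_side.png

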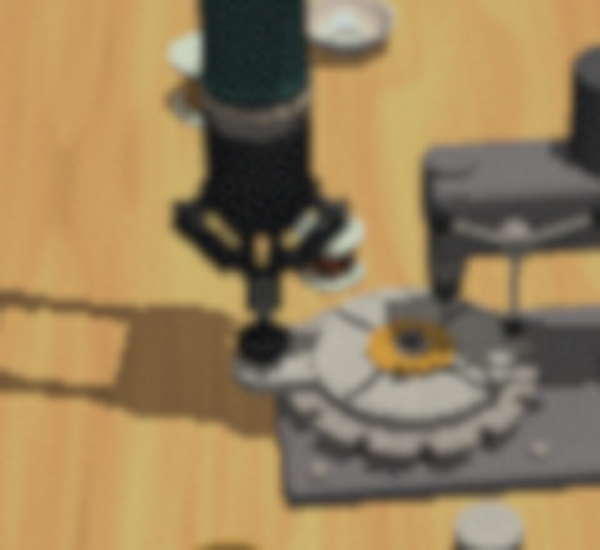

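View pics/a_wrist.png

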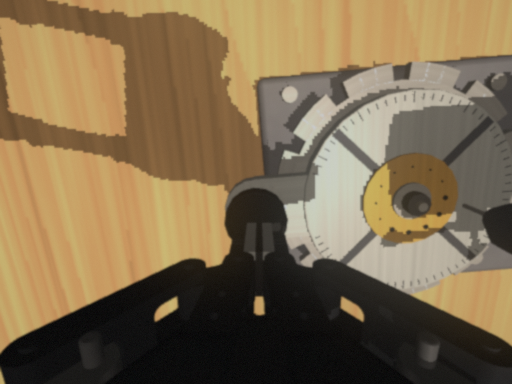

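View pics/a_scene.png

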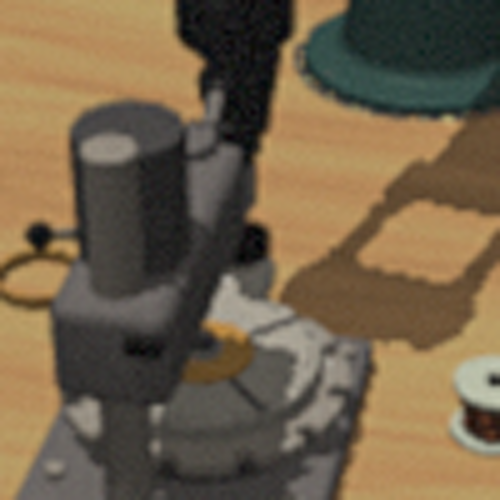

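Run:
```python
from h import *; from cell import sense,capture
c=capture("wrist");setcam("w",c["K"],c["world_from_camera"])
print(at("w",256,219,.087),at("w",256,188,.087)-[0,.0205,0],at("w",225,219,.087)[0],at("w",287,219,.087)[0])
s=sense();print(s["position"],s["force"])
```

```text
[ 0.45436738 -0.04070626  0.087     ] [ 0.45530731 -0.04078542  0.087     ] 0.43457805600209715 0.47416276343443736
[ 0.45518754 -0.04368779  0.10761515] [0.47904283 0.17529041 0.28595674]
```

Call:
jog_arm:
  commands:
    - {"dx": -0.1,"dy": -0.2,"dz": 1,"twist": 0,"hand": 1}
    - {"dx": -0.1,"dy": -0.2,"dz": 1.8,"twist": 0,"hand": 1}
    - {"dx": -0.1,"dy": -0.2,"dz": 2.2,"twist": 0,"hand": 1}
    - {"dx": -0.1,"dy": -0.2,"dz": 2.5,"twist": 0,"hand": 1}
    - {"dx": -0.1,"dy": -0.2,"dz": 2.8,"twist": 0,"hand": 1}
    - {"dx": -0.1,"dy": -0.2,"dz": 2.8,"twist": 0,"hand": 1}

```text
clock: 3.68
position: [0.4538, -0.0415, 0.0795]
eef_rot: [-3.14, 0.069, -0.001]
force: [-3.8, 0.3, 4.1]
finger_gap: 0.0001
```

Call:
jog_arm:
  commands:
    - {"dx": 0,"dy": 0,"dz": 0.3,"twist": 0,"hand": 1}
    - {"dx": 0,"dy": 0,"dz": 0.6,"twist": 0,"hand": 1}
    - {"dx": 0,"dy": 0,"dz": 0.8,"twist": 0,"hand": 1}
    - {"dx": 0,"dy": 0,"dz": 0.8,"twist": 0,"hand": 1}

```text
clock: 4.18
position: [0.4541, -0.0415, 0.0721]
eef_rot: [-3.14, 0.069, -0.002]
force: [-3.9, 0.3, 7.3]
finger_gap: -0.0002
```

Run:
```python
from h import *; from cell import sense
s=sense();print(s["position"],s["force"],s["eef_rot"])
```

```text
[ 0.45412187 -0.04154008  0.07213085] [-3.870729    0.28710799  7.26298701] [-3.13984213e+00  6.87851888e-02 -1.66471074e-03]
```

Call:
jog_arm:
  commands:
    - {"dx": 0,"dy": 0,"dz": 0.15,"twist": 0,"hand": 1}
    - {"dx": 0,"dy": 0,"dz": 0.15,"twist": 0,"hand": 1}

```text
clock: 4.42
position: [0.4541, -0.0415, 0.0718]
eef_rot: [-3.14, 0.069, -0.001]
force: [-6.0, 1.0, 11.9]
finger_gap: -0.0002
```

Run:
```python
from h import *; from cell import sense
s=sense(); R,_=cv2.Rodrigues(s["eef_rot"]); t0=np.radians(181.8)
print(s["position"],s["force"])
for f in range(3,31,3):
    p=np.radians(f); d=.108*np.array([np.cos(t0-p)-np.cos(t0),np.sin(t0-p)-np.sin(t0),0]); q=R.T@d*100
    print(f,q.round(2),round(p,3))
```

```text
[ 0.45413735 -0.04154781  0.0718493 ] [-5.96018164  0.95282575 11.92867385]
3 [-0.03 -0.56  0.  ] 0.052
6 [-0.03 -1.13  0.  ] 0.105
9 [ 0.01 -1.69  0.  ] 0.157
12 [ 0.07 -2.26  0.  ] 0.209
15 [ 0.16 -2.81  0.  ] 0.262
18 [ 0.28 -3.37  0.  ] 0.314
21 [ 0.42 -3.91  0.  ] 0.367
24 [ 0.6  -4.45  0.  ] 0.419
27 [ 0.81 -4.98  0.01] 0.471
30 [ 1.04 -5.49  0.01] 0.524
```

Call:
jog_arm:
  commands:
    - {"dx": -0.05,"dy": -0.28,"dz": 0.13,"twist": 0.026,"hand": 1}
    - {"dx": -0.06,"dy": -0.56,"dz": 0.13,"twist": 0.052,"hand": 1}
    - {"dx": -0.06,"dy": -0.85,"dz": 0.13,"twist": 0.08,"hand": 1}
    - {"dx": -0.05,"dy": -1.13,"dz": 0.13,"twist": 0.105,"hand": 1}
    - {"dx": -0.03,"dy": -1.41,"dz": 0.13,"twist": 0.13,"hand": 1}
    - {"dx": 0,"dy": -1.69,"dz": 0.13,"twist": 0.157,"hand": 1}
    - {"dx": 0.03,"dy": -1.97,"dz": 0.13,"twist": 0.183,"hand": 1}
    - {"dx": 0.05,"dy": -2.26,"dz": 0.13,"twist": 0.209,"hand": 1}
    - {"dx": 0.05,"dy": -2.26,"dz": 0.13,"twist": 0.209,"hand": 1}

```text
clock: 5.55
position: [0.4559, -0.0188, 0.0719]
eef_rot: [-3.115, 0.396, -0.001]
force: [-6.3, 1.2, 11.6]
finger_gap: -0.0002
```

Run:
```python
from h import *; from cell import sense,capture
s=sense();print(s["position"],s["force"],toolstep(s,s["position"]))
c=capture("side"); im=c["frame"][:,:,::-1]; cv2.imwrite("pics/b_side.png",cv2.resize(im[150:240,210:310],None,fx=6,fy=6,interpolation=cv2.INTER_CUBIC))
c=capture("wrist"); cv2.imwrite("pics/b_wrist.png",c["frame"][:,:,::-1])
```

```text
[ 0.45591936 -0.01878681  0.07186541] [-6.30979594  1.18343804 11.57289132] (array([0., 0., 0.]), 'tool-x yaw', -0.253)
```

View pics/b_wrist.png

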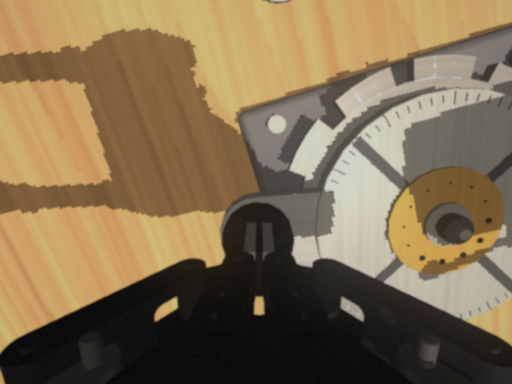

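View pics/b_side.png

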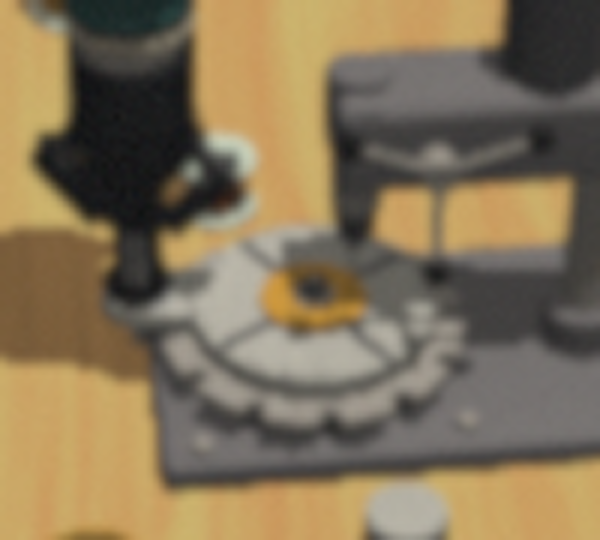

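Run:
```python
from h import *; from cell import sense
s=sense(); R,_=cv2.Rodrigues(s["eef_rot"]); t0=np.radians(181.8); st=np.array([.4541,-.0415])
for f in (15,18,21,24,27,30):
    p=np.radians(f); d=.108*np.array([np.cos(t0-p)-np.cos(t0),np.sin(t0-p)-np.sin(t0)])+st
    print(f,d,toolstep(s,[*d,s["position"][2]],-.044-p))
```

```text
15 [ 0.45690019 -0.01344574] (array([-0.04, -0.54,  0.  ]), 'tool-x yaw', -0.253, 'twist', 0.053)
18 [ 0.45833499 -0.0079766 ] (array([-0.04, -1.11,  0.  ]), 'tool-x yaw', -0.253, 'twist', 0.105)
21 [ 0.46005406 -0.00259004] (array([-0.01, -1.67,  0.  ]), 'tool-x yaw', -0.253, 'twist', 0.158)
24 [0.46205269 0.00269917] (array([ 0.05, -2.23,  0.  ]), 'tool-x yaw', -0.253, 'twist', 0.21)
27 [0.46432539 0.00787653] (array([ 0.14, -2.79,  0.  ]), 'tool-x yaw', -0.253, 'twist', 0.262)
30 [0.46686594 0.01292784] (array([ 0.26, -3.34,  0.01]), 'tool-x yaw', -0.253, 'twist', 0.315)
```

Call:
jog_arm:
  commands:
    - {"dx": -0.04,"dy": -0.27,"dz": 0.13,"twist": 0.026,"hand": 1}
    - {"dx": -0.05,"dy": -0.54,"dz": 0.13,"twist": 0.053,"hand": 1}
    - {"dx": -0.06,"dy": -0.82,"dz": 0.13,"twist": 0.079,"hand": 1}
    - {"dx": -0.06,"dy": -1.11,"dz": 0.13,"twist": 0.105,"hand": 1}
    - {"dx": -0.05,"dy": -1.39,"dz": 0.13,"twist": 0.131,"hand": 1}
    - {"dx": -0.03,"dy": -1.67,"dz": 0.13,"twist": 0.158,"hand": 1}
    - {"dx": 0,"dy": -1.95,"dz": 0.13,"twist": 0.184,"hand": 1}
    - {"dx": 0.03,"dy": -2.23,"dz": 0.13,"twist": 0.21,"hand": 1}
    - {"dx": 0.07,"dy": -2.51,"dz": 0.13,"twist": 0.236,"hand": 1}
    - {"dx": 0.12,"dy": -2.79,"dz": 0.13,"twist": 0.262,"hand": 1}

```text
clock: 6.9
position: [0.4648, 0.0081, 0.0719]
eef_rot: [-3.036, 0.801, -0.003]
force: [-5.6, 0.5, 10.0]
finger_gap: -0.0004
```

Run:
```python
from h import *; from cell import sense
s=sense(); print(s["position"],s["force"]); t0=np.radians(181.8); st=np.array([.4541,-.0415])
for f in (27,28,29,29.5,30,31):
    p=np.radians(f); d=.108*np.array([np.cos(t0-p)-np.cos(t0),np.sin(t0-p)-np.sin(t0)])+st
    print(f,d,toolstep(s,[*d,s["position"][2]],-.044-p))
```

```text
[0.46476386 0.00808413 0.07190022] [-5.56393055  0.47186379 10.02161623]
27 [0.46432539 0.00787653] (array([-0.03,  0.04, -0.  ]), 'tool-x yaw', -0.516, 'twist', -0.001)
28 [0.4651428  0.00957499] (array([-0.04, -0.15,  0.  ]), 'tool-x yaw', -0.516, 'twist', 0.017)
29 [0.46598974 0.01125894] (array([-0.05, -0.34,  0.  ]), 'tool-x yaw', -0.516, 'twist', 0.034)
29.5 [0.4664242 0.0120953] (array([-0.05, -0.43,  0.  ]), 'tool-x yaw', -0.516, 'twist', 0.043)
30 [0.46686594 0.01292784] (array([-0.06, -0.53,  0.  ]), 'tool-x yaw', -0.516, 'twist', 0.052)
31 [0.46777112 0.01458121] (array([-0.06, -0.71,  0.  ]), 'tool-x yaw', -0.516, 'twist', 0.069)
```

Call:
jog_arm:
  commands:
    - {"dx": -0.04,"dy": -0.15,"dz": 0.14,"twist": 0.017,"hand": 1}
    - {"dx": -0.05,"dy": -0.34,"dz": 0.14,"twist": 0.034,"hand": 1}
    - {"dx": -0.05,"dy": -0.5,"dz": 0.14,"twist": 0.048,"hand": 1}
    - {"dx": -0.05,"dy": -0.5,"dz": 0.14,"twist": 0.048,"hand": 1}

```text
clock: 7.4
position: [0.4674, 0.0132, 0.0719]
eef_rot: [-3.015, 0.874, -0.004]
force: [-5.2, 1.7, 10.7]
finger_gap: 0.0003
```

Run:
```python
from h import *; from cell import sense,capture
c=capture("wrist"); cv2.imwrite("pics/c_wrist.png",c["frame"][:,:,::-1]); np.savez("c.npz",K=c["K"],T=c["world_from_camera"])
s=sense(); print(s["position"],s["force"])
```

```text
[0.46741262 0.01319162 0.07187376] [-4.67334663  1.54855787 11.1622877 ]
```

View pics/c_wrist.png

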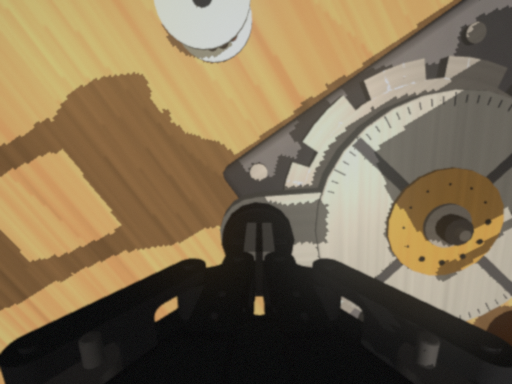

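Call:
jog_arm:
  commands:
    - {"dx": 0,"dy": 0,"dz": -0.1,"twist": 0,"hand": 1}
    - {"dx": 0,"dy": 0,"dz": -0.25,"twist": 0,"hand": 1}
    - {"dx": 0,"dy": 0,"dz": -0.4,"twist": 0,"hand": 1}
    - {"dx": 0,"dy": 0,"dz": -0.55,"twist": 0,"hand": 1}
    - {"dx": 0,"dy": 0,"dz": -0.55,"twist": 0,"hand": 1}

```text
clock: 8.07
position: [0.4677, 0.0134, 0.078]
eef_rot: [-3.014, 0.874, -0.005]
force: [-2.7, 1.3, 5.3]
finger_gap: -0.0003
```

Run:
```python
from cell import sense
s=sense(); print(s["position"],s["force"])
```

```text
[0.46768065 0.01344793 0.07801354] [-2.72793157  1.33436572  5.31709379]
```

The button is following up at 6 mm in, above the 9 mm unlock depth, so the dog has entered the notch. I'll lift straight off.

Call:
jog_arm:
  commands:
    - {"dx": 0,"dy": 0,"dz": -0.2,"twist": 0,"hand": 1}
    - {"dx": 0,"dy": 0,"dz": -0.4,"twist": 0,"hand": 1}
    - {"dx": 0,"dy": 0,"dz": -0.6,"twist": 0,"hand": 1}
    - {"dx": 0,"dy": 0,"dz": -0.9,"twist": 0,"hand": 1}
    - {"dx": 0,"dy": 0,"dz": -2,"twist": 0,"hand": 1}
    - {"dx": 0,"dy": 0,"dz": -4,"twist": 0,"hand": 1}
    - {"dx": 0,"dy": 2,"dz": -6,"twist": 0,"hand": 1}
    - {"dx": -3,"dy": 6,"dz": -8,"twist": 0,"hand": 1}
    - {"dx": -5,"dy": 8,"dz": -8,"twist": 0,"hand": 1}
    - {"dx": -5,"dy": 8,"dz": -8,"twist": 0,"hand": 1}

```text
clock: 9.32
position: [0.3815, -0.028, 0.1581]
eef_rot: [-3.013, 0.875, -0.007]
force: [-1.1, -0.7, -0.2]
finger_gap: -0.0001
```

Run:
```python
from h import *; from cell import sense,capture
for n,(r0,r1,c0,c1) in dict(side=(130,240,200,330),scene=(130,250,195,315)).items():
    c=capture(n); im=c["frame"][:,:,::-1].copy(); cv2.imwrite(f"pics/d_{n}f.png",im); cv2.imwrite(f"pics/d_{n}.png",cv2.resize(im[r0:r1,c0:c1],None,fx=4.6,fy=4.6,interpolation=cv2.INTER_CUBIC))
c=capture("wrist"); cv2.imwrite("pics/d_wrist.png",c["frame"][:,:,::-1]); np.savez("d.npz",K=c["K"],T=c["world_from_camera"])
s=sense(); print(s["position"],s["force"])
```

```text
[ 0.38348549 -0.02763072  0.15811227] [ 0.42814342 -0.49698076  0.32460421]
```

View pics/d_wrist.png

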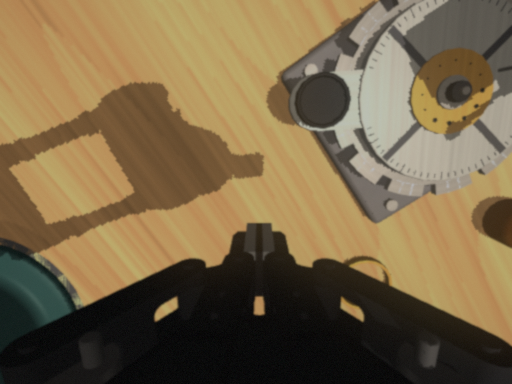

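View pics/d_side.png

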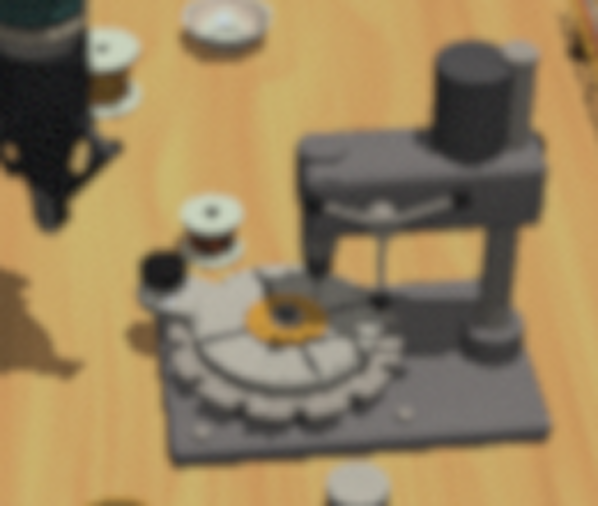

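View pics/d_scene.png

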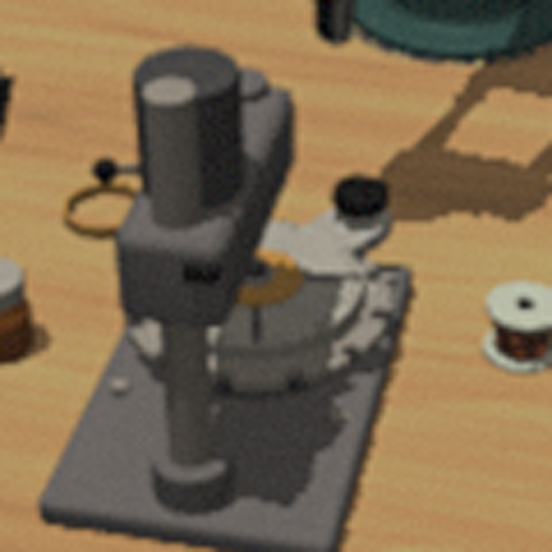

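The button now stands clear of the ear, at (165,268) in the side crop and (361,190) in the scene crop, with the table turned one notch. I'll check height and angle with numbers.

Run:
```python
from h import *
def tri(l):
    A=np.zeros((3,3));b=np.zeros(3)
    for n,u,v in l:
        K,T=CAM[n]; d=T[:3,:3]@np.linalg.inv(K)@[u,v,1]; d/=np.linalg.norm(d); P=np.eye(3)-np.outer(d,d); A+=P; b+=P@T[:3,3]
    return np.linalg.solve(A,b)
dd=np.load("d.npz"); setcam("w",dd["K"],dd["T"])
S=("side",200+165/4.6,130+264/4.6); C=("scene",195+361/4.6,130+188/4.6); Wp=("w",322,99)
print(tri([S,C,Wp]),tri([C,Wp]),tri([S,Wp]))
b=at("w",322,99,.087); print(b)
p=lambda a,b:np.cross([*a,1],[*b,1])
q=np.cross(p((395,30),(500,150)),p((390,148),(510,33)));q/=q[2]; a=at("w",q[0],q[1],.065); e=b-a
print(q,a,np.hypot(*e[:2]),np.degrees(np.arctan2(e[1],e[0])))
# others unchanged?
for n in("side","scene"):
    x=cv2.absdiff(cv2.imread(f"pics/{n}0.png"),cv2.imread(f"pics/d_{n}f.png")).max(2); cv2.imwrite(f"pics/diff_{n}.png",cv2.convertScaleAbs(x,alpha=3))
```

```text
[0.46792482 0.01329661 0.08465116] [0.46676898 0.01398246 0.08642936] [0.46894333 0.01374498 0.08148632]
[0.4666545  0.01394228 0.087     ]Traceback (most recent call last):
  File "<stdin>", line 12, in <module>
numpy._core._exceptions._UFuncOutputCastingError: Cannot cast ufunc 'divide' output from dtype('float64') to dtype('int64') with casting rule 'same_kind'
```

Run:
```python
import cv2, numpy as np
from cell import sense
for n in("side","scene"):
    x=cv2.absdiff(cv2.imread(f"pics/{n}0.png"),cv2.imread(f"pics/d_{n}f.png")).max(2); cv2.imwrite(f"pics/diff_{n}.png",cv2.convertScaleAbs(x,alpha=3))
a=cv2.hconcat([cv2.resize(cv2.imread(f"pics/diff_{n}.png"),(400,300)) for n in("side","scene")]); cv2.imwrite("pics/diff.png",a)
print(sense()["qvel"].round(3))
```

```text
[ 0.004  0.016 -0.006 -0.001  0.002 -0.   ]
```

View pics/diff.png

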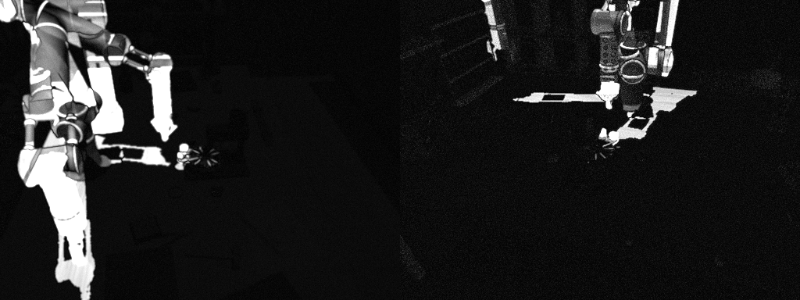

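The difference images show only the arm, its shadow and the table changed; the loose things did not move.

```bash
python3 -c "
from cell import job_done; print(job_done())"
```

```text
the job is handed in; nothing more can be done
None
```

The button was pressed fully in, the table was swung one notch clockwise with it held down, and it was then let go. The job is handed in, at about 9.5 s on the robot's clock.

**Press and swing:** With the fingers shut, I pressed the button to its stop, with the fingertip at 71.8 mm and about 12 N. I then turned it about 30° along the arc and lifted straight off.

**Last checks:**
- **Lock:** During the lift the button followed the fingers above the unlock depth, so the dog was in the notch.
- **Button height:** The camera estimates of the button top were 81 to 86 mm, about 85 mm combining all three cameras. The rim should be at 87 mm when the button is fully up, so this is a rough check of the last few millimetres.
- **Table angle:** The button's position shows a turn of roughly 30 to 31°. A finer angle check from the table's slots failed on a script error and I did not repeat it.
- **Other things:** The before-and-after pictures differ only at the arm, its shadow and the table. The gripper is clear of everything.

One jog call was refused for a missing key and moved nothing. A steady sideways force of 4 to 6 N acted on the fingertips while pressing and swinging.

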